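# Set up the wreath stand and hold its frame upright

### The job

Get the wreath stand ready for wiring greens: first push its open kit drawer fully home, past the click, then press the kickstand down over centre so that it snaps to its down position. Then bring the tilted ring frame upright (the steel stub at its top is there to take it by) and finish while still holding it there, since it tips over when let go; leave the mug, spool, phone and pruners where they are.

Things in the scene. Friction and masses are not known exactly. Their poses are not given: they have to be found in the camera images.
- stand: the wreath stand: a plywood box fixed to the table, 160 mm deep (x), 220 wide (y), 55 high, carrying the drawer and the tilting frame. Origin: centre of its underside, on the table. Its x points from the drawer front to the back (away from the robot, give or take the yaw), y to the left, z up. 'Stand frame' means these axes
- drawer_face (a point): centre of the outer face of the drawer front, 28 mm above the table; a wooden panel 200 mm wide (y), 38 high (7.5 to 45.5 mm above the table), 12 thick, in the -x side of the box. The drawer moves along the stand's x; home, the face is flush with the box, at stand frame (-80, 0, 28) mm
- drawer (a joint): how far the drawer is pulled out, m: 0 fully home (flush), at most 0.06; it starts 0.03 to 0.05 open. It slides with about 1 N of friction, and about 7 mm before home a sprung click takes about 6 N to pass, then draws it in to 0 and keeps it
- stub_mid (a point): centre of the steel stub that tops the frame, the place to hold it by: a flat bar 10 mm thick (x), 24 wide (y), 50 high (z), from the ring's top at 185 mm to 235 mm from the hinge axis; this point is at 210 mm. Best pinched across the 24 mm width from above; it may pivot between the fingers as the frame swings
- kickstand (a joint): turn of the kickstand leg, rad: 0 folded up (start, the leg points to stand +y and 25 degrees above level), 2.007 fully down (the leg points down along the post). An over-centre spring pushes it back up below about 0.8 and snaps it down once past about 0.9 to 1.0. Moving it takes about 3 N pressed down at leg_end, less towards the centre
- leg_pivot (a point): the leg's pivot, on the robot's side of the frame: frame upright, (-45, +60, +100) mm from the hinge in stand axes. The leg turns in a plane parallel to the ring, leaning with the frame; in that plane, at joint value q, it points at angle (0.436 - q) above stand +y
- leg_end (a point): on the leg's centre line, 95 mm from the pivot; the leg is a round aluminium bar 12 mm thick, 114 mm long to the end of its 16 mm rubber foot
- spool: wire spool standing on the table, 52 mm across, 56 mm high; origin at the centre of its underside. Leave it alone
- mug: white mug, 78 mm across, 90 mm high, handle to one side; origin at the centre of its underside. Leave it alone
- phone: black phone lying flat, 148 x 72 x 9 mm; origin at the centre of its underside. Leave it alone
- pruners: hand pruners lying flat, 165 mm long, 50 mm wide, 18 mm high, origin at their pivot. Leave them alone
- tilt (a joint): tilt of the ring frame, rad: 0 upright, positive leaning away from the robot (to stand +x), -0.4 to 0.4. Hinge axis: along the stand's y through stand frame (-20, 0, 70) mm. A spring and the weight tip it to the stop at +0.4 (its start). At the stub, holding it upright takes about 2 N towards stand -x, starting it about 3 N. With the kickstand down, the foot meets the box and stops it at -0.02 to -0.05
- frame: the tilting ring frame: a flat post 20 mm wide with a dark wire ring of 180 mm outside diameter (centre 95 mm up the post) and a steel hub in its middle, and the stub on top. Origin: on the hinge axis, at stand frame (-20, 0, 70) mm; z up the post, leaning with it; y is the stand's y

How it is judged:
By the outcome, as a careful person would: the job done as asked, in the order asked, and still so for the second after the job is handed in, while the arm keeps its last pose, push and grip.
It also fails if it takes over 64 s, if anything falls off the work surface, if the arm or the gripper's body presses on something with over 40 N, if the wrist force passes 120 N, or if a joint passes its speed limit or range.

### The arm

A 6-joint arm with a two-finger parallel gripper is mounted at the origin on the work surface. World frame = base frame: x ahead of the robot, y to its left, z up, the work surface at z = 0. Lengths are in m, angles in rad, forces in N, time in s.
With the tool pointing down it reaches from about 0.3 to 0.875 m from the base axis. Payload 6.4 kg.
Tool frame: the origin (TCP) lies between the finger pads; the fingertips stand 11 mm ahead of it and the grasp point (between the pads) lies 8 mm behind it (ctrl.tcp_to_tips is the distance from the TCP to the fingertips, in m); x points along the fingers, z is the direction in which the jaws open and shut, and the axes are right-handed (so a half turn about x gives the same grasp; the last joint's range is limited). The gripper opens to 85 mm and grips with 20 to 120 N. Pads are 22 mm wide; open, the fingers measure 114 mm over their backs; the gripper's body (76 mm by 85 mm) begins 54 mm behind the grasp point. The pads swing forward as they close: fully open they stand 13 mm farther back than shut.
Start: joints at [-1.369, 0.181, 1.607, -0, 1.354, -0.206], TCP at [0.228, -0.528, 0.242] pointing down, gripper open.
Joint ranges: [-2.99, 2.99], [-0.89, 2.07], [0.3, 2.58], [-1.14, 4.28], [0, 2.63], [-3.12, 3.12]. Speed limits (rad/s): [2.57, 2.57, 3.01, 3.14, 3.14, 3.14].

### API

Orientations are given as a unit quaternion [w, x, y, z].
In Python, from bench import ctrl, eyes, hand_in gives the robot as it stands. The module is installed in compiled form; this text tells all that it offers.
- The arm moves only by the tool step_arm, never from a script. Its arguments are lists of equal length, an entry for each row: "xyz": the shift along the world's x, y, z in mm, a list of three; "spin": the turn about the world's z in rad; "fingers": the opening in per cent of the stroke, from 0 (shut) to 100 (fully open). A call has 1 to 10 rows; each row is the pose to reach, as a shift and turn from the pose commanded when the call began; what a row does not reach only later rows make up. A row lasts 1/10 s, in which the tool goes at most 50 mm and 8.59 degrees, less where a joint would pass 70% of its speed; a pose out of reach is approached as far as the arm can. A call with a gripper value outside its range is refused whole. The fingers move at their own pace and stop on an object; the grip force is fixed at half the most. Time passes only in rows, so rows that repeat a pose let the fingers close. It gives the time, the measured TCP pose, the force and the opening at its end, in the units of the state.
- ctrl.get_obs(): the state, without advancing time (a new reading comes with each control period).
- eyes.camera(name): name is "scene" or "top"; returns the picture (400x640x3 uint8, red, green, blue); there is no depth.
- eyes.camera_model(name): a dict with "vertical_fov" (degrees; the focal length in pixels is half the picture's height over the tangent of half this angle, whatever the lens; pixels are square), "cx", "cy" (the principal point, pixels), "pose" (4x4, takes a point from camera to world coordinates). Camera axes: x right, y up, looking along -z (the intrinsics and any distortion apply to the point x, -y, -z); pixel columns grow to the right and rows downward; lengths in m; the calibration is good to about 2 mm. A picture is of the moment at which its call begins. camera_model takes no time and is no camera call.
- hand_in(): hands the job in, once; it reports no verdict.
The state is a dict: "time_s": time; "q": joint angles; "dq": joint speeds; "joint_efforts": joint torques, N m; "eef_pos": TCP position; "eef_rot": TCP orientation; "wrist_force": force on the tool from outside, world axes, zero at the start; "torque": the same for the moment, N m; "opening": opening from 0.0 (shut) to 1.0 (fully open).
Only numpy, scipy, OpenCV 4.12 (cv2) and the standard library are available. Lean on these libraries where they do the work, as an engineer would, in place of code of your own. Each camera call takes 0.05 s, during which the arm holds its last target.

## Working session

There is one attempt and no reset: what is moved stays moved. The work goes in short steps, Python scripts to look and compute and a tool call to move; the robot and the scene stay as the last step left them, time stands still between calls to the robot, and variables do not carry over. Pictures are saved under pics/ and viewed, and the job is handed in when it is done.

Besides the shell and the picture viewer there is one more tool, called after ">>>" by a JSON object that holds its "name" and its "arguments". step_arm: Moves the arm, as the interface text tells. Its arguments: {"type":"object","properties":{"xyz":{"type":"array"},"spin":{"type":"array"},"fingers":{"type":"array"}},"required":["xyz","spin","fingers"]}

```bash
mkdir -p pics; cat > h.py <<'E'
import numpy as np,cv2
from bench import ctrl,eyes,hand_in
def snap(n,f):
    im=eyes.camera(n); cv2.imwrite('pics/'+f,im[:,:,::-1]); return im
def K(n):
    m=eyes.camera_model(n); f=200/np.tan(np.radians(m['vertical_fov'])/2); return m,f
def ray(n,u,v):
    m,f=K(n); P=np.array(m['pose']); d=P[:3,:3]@np.array([(u-m['cx'])/f,-(v-m['cy'])/f,-1]); return P[:3,3],d
def onz(n,u,v,z):
    o,d=ray(n,u,v); return o+d*(z-o[2])/d[2]
def proj(n,p):
    m,f=K(n); P=np.array(m['pose']); c=P[:3,:3].T@(np.array(p)-P[:3,3]); return m['cx']+f*c[0]/-c[2], m['cy']+f*c[1]/c[2]
def tri(a,b):
    (o1,d1),(o2,d2)=ray(*a),ray(*b)
    A=np.stack([d1,-d2],1); s=np.linalg.lstsq(A,o2-o1,rcond=None)[0]
    p,q=o1+s[0]*d1,o2+s[1]*d2; return (p+q)/2,np.linalg.norm(p-q)
E
python3 - <<'E'
from h import *
for n in('scene','top'):
    snap(n,n+'0.png'); print(eyes.camera_model(n))
print(ctrl.get_obs())
E
```

```text
{'vertical_fov': 53.914060215078, 'cx': 315.64760140774274, 'cy': 202.2122647736583, 'pose': array([[ 0.68911199, -0.48134231,  0.54169572,  1.09927912],
       [ 0.72438606,  0.47792239, -0.49684508, -0.54105487],
       [-0.01973596,  0.73477872,  0.6780197 ,  0.90656077],
       [ 0.        ,  0.        ,  0.        ,  1.        ]])}
{'vertical_fov': 47.18969976609418, 'cx': 315.90125249236627, 'cy': 205.17535450820336, 'pose': array([[ 2.79855573e-02,  9.95540605e-01, -9.00872518e-02,
         4.45301051e-01],
       [-9.99608291e-01,  2.78473100e-02, -2.79137514e-03,
        -1.94181698e-02],
       [-2.70239668e-04,  9.01300820e-02,  9.95929965e-01,
         1.33767050e+00],
       [ 0.00000000e+00,  0.00000000e+00,  0.00000000e+00,
         1.00000000e+00]])}
{'time_s': 0.1, 'q': array([-1.36932020e+00,  1.81531538e-01,  1.60789888e+00, -1.84382100e-05,
        1.35380447e+00, -2.06327701e-01]), 'dq': array([-1.09447362e-03,  5.80610228e-05, -2.07700686e-03,  5.92402994e-04,
        2.13516389e-04, -1.06314625e-03]), 'joint_efforts': array([ 5.90901309e-04, -4.45876086e+01, -3.52238631e+01, -2.87987732e-04,
        4.15841190e-03,  3.97289114e-06]), 'eef_pos': array([ 0.22793942, -0.52736593,  0.24144221]), 'eef_rot': array([ 0.59047444,  0.38880175,  0.59130259, -0.38798762]), 'wrist_force': array([ 0.40502009, -0.73696931, -0.09700279]), 'torque': array([ 0.00336978, -0.05275702, -0.00622092]), 'opening': 0.9966026390458375}
```

View pics/scene0.png

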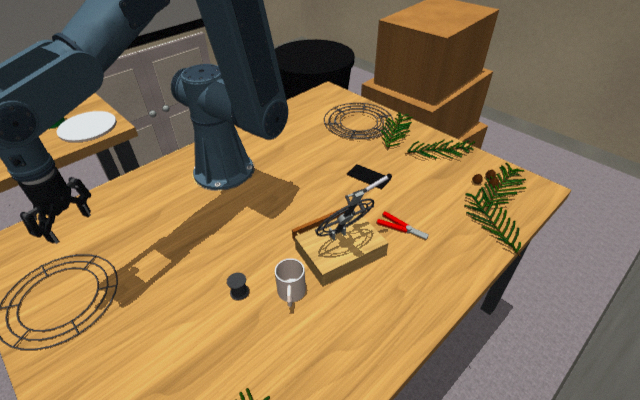

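View pics/top0.png

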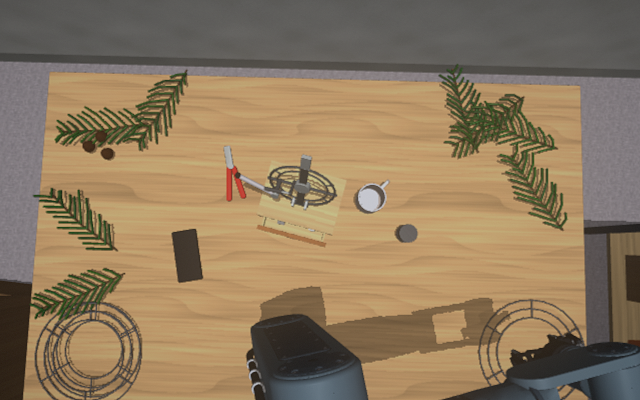

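The top view shows the stand box around (303,203), with the drawer's brown front from (257,228) to (325,243). The leg runs from about (280,195) to (236,175). The mug is at (371,198), the spool at (406,233), the phone at (187,256) and the pruners at (233,180). I'll zoom in next.

```bash
python3 - <<'E'
import cv2
a=cv2.imread('pics/top0.png')[130:260,215:425]; cv2.imwrite('pics/topz.png',cv2.resize(a,None,fx=3.8,fy=3.8,interpolation=cv2.INTER_CUBIC))
a=cv2.imread('pics/scene0.png')[160:310,220:440]; cv2.imwrite('pics/scenez.png',cv2.resize(a,None,fx=3.6,fy=3.6,interpolation=cv2.INTER_CUBIC))
E
```

```text
(no output)
```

View pics/topz.png

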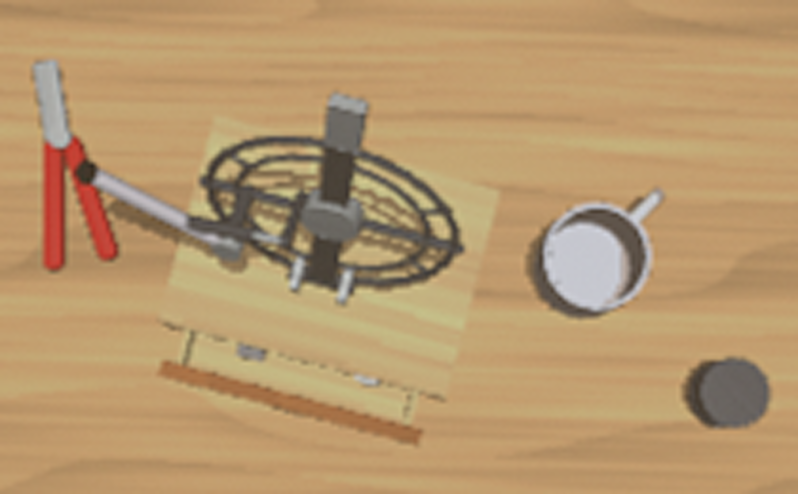

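View pics/scenez.png

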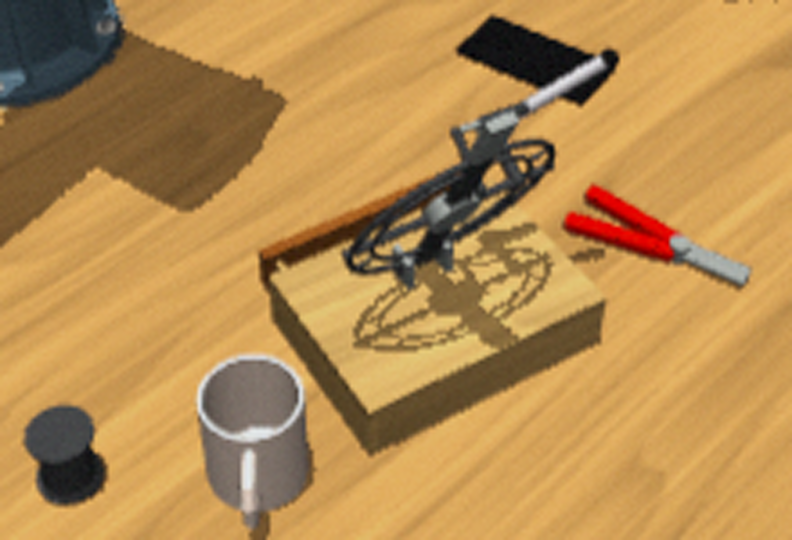

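In the zoomed top view, the box-top corners are at about (215,118), (500,188), (445,400) and (162,322). The drawer front's outer edge runs from (160,372) to (418,443). Next I compute the stand pose from these.

```bash
python3 - <<'E'
from h import *
zt=lambda u,v:((u+.5)/3.8-.5+215,(v+.5)/3.8-.5+130)
zs=lambda u,v:((u+.5)/3.6-.5+220,(v+.5)/3.6-.5+160)
C=[onz('top',*zt(*c),.055) for c in[(215,118),(500,188),(445,400),(162,322)]]
C=np.array(C)[:,:2];print(C.round(4))
for i in range(4): print(np.linalg.norm(C[i]-C[(i+1)%4]))
M=np.array([[80,110],[80,-110],[-80,-110],[-80,110]])/1e3
a=C-C.mean(0);th=np.arctan2((M[:,0]*a[:,1]-M[:,1]*a[:,0]).sum(),(M*a).sum());print('c',C.mean(0),'yaw',th)
S=[onz('scene',*zs(*c),.055)[:2] for c in[(606,303),(373,412),(268,275)]]
print('scene corners',np.array(S).round(4))
D=[onz('top',*zt(*c),.0455) for c in[(160,372),(418,443)]];print('drawer',np.array(D).round(4))
c=C.mean(0)
R=np.array([[np.cos(th),-np.sin(th)],[np.sin(th),np.cos(th)]])
for d in D: print('drawer in stand',R.T@(d[:2]-c))
for s in S: print('scene corner stand', R.T@(s-c))
np.savez('st.npz',c=c,th=th)
def W(p): return np.r_[c+R@p[:2],p[2]]
def F(p,t): # frame local->stand
    return np.array([-.02+p[0]*np.cos(t)+p[2]*np.sin(t),p[1],.07-p[0]*np.sin(t)+p[2]*np.cos(t)])
stub=W(F((0,0,.21),.4)); le=lambda q,t:W(F((-.045,.06+.095*np.cos(.436-q),.1+.095*np.sin(.436-q)),t))
for n,p in(('stub',stub),('stubtop',W(F((0,0,.235),.4))),('stubup',W(F((0,0,.21),0))),('leg',le(0,.4)),('piv',W(F((-.045,.06,.1),.4))),('face',W((-.08,0,.028)))):
    print(n,p.round(4),'top',np.round(proj('top',p),1),'scene',np.round(proj('scene',p),1))
E
```

```text
[[ 0.6845  0.1145]
 [ 0.6377 -0.0994]
 [ 0.4792 -0.0624]
 [ 0.5308  0.148 ]]
0.21896325629739133
0.16280225884400285
0.2166936512556483
0.15729856769054767
c [0.58304201 0.02517222] yaw -0.2259505324648459
scene corners [[ 0.691   0.1088]
 [ 0.6378 -0.0973]
 [ 0.4802 -0.0624]]
drawer [[ 0.4942  0.1493  0.0455]
 [ 0.4471 -0.0436  0.0455]]
drawer in stand [-0.11435897  0.10105461]
drawer in stand [-0.11707997 -0.09744516]
scene corner stand [0.08650398 0.10572178]
scene corner stand [ 0.08081473 -0.10708471]
scene corner stand [-0.08064568 -0.10838188]
stub [0.6432 0.0113 0.2634] top [305.4 162.6] scene [356.1 197.7]
stubtop [0.6527 0.0092 0.2864] top [306.2 156.8] scene [359.  192.9]
stubup [0.5636 0.0297 0.28  ] top [296.3 195. ] scene [337.9 174.6]
leg [0.6091 0.1691 0.2166] top [241.6 178. ] scene [384.5 177.5]
piv [0.5746 0.0887 0.1796] top [275.  194.4] scene [354.9 195.2]
face [0.5051 0.0431 0.028 ] top [294.8 225. ] scene [325.7 228.4]
```

```bash
cat >> h.py <<'E'
import os
if os.path.exists('st.npz'):
    s_=np.load('st.npz'); c=s_['c']; th=-.231
    R=np.array([[np.cos(th),-np.sin(th)],[np.sin(th),np.cos(th)]])
    def W(p): return np.r_[c+R@p[:2],p[2]]
    def F(p,t): return np.array([-.02+p[0]*np.cos(t)+p[2]*np.sin(t),p[1],.07-p[0]*np.sin(t)+p[2]*np.cos(t)])
    def leg(q,t,r=.095): return W(F((-.045,.06+r*np.cos(.436-q),.1+r*np.sin(.436-q)),t))
E
python3 - <<'E'
from h import *
from scipy.spatial.transform import Rotation as Ro
o=ctrl.get_obs();r=Ro.from_quat(o['eef_rot'],scalar_first=True).as_matrix();print(r.round(3))
zj=r[:,2];a=np.arctan2(zj[1],zj[0]);want=th+np.pi/2
print('spin options',[(want-a+k*np.pi+np.pi)%(2*np.pi)-np.pi for k in(0,1)], ctrl.tcp_to_tips)
p=o['eef_pos']
for n,t in(('pre',W((-.165,0,.03))),('home ~',W((-.093,0,.03)))): print(n,t.round(4),((t-p)*1000).round(1))
for n,u in(('spool',onz('top',406,233,.056)),('mug',onz('top',371,198,.09))):print(n,u)
E
```

```text
[[-0.     0.918  0.397]
 [ 0.002  0.397 -0.918]
 [-1.     0.    -0.002]]
spin options [np.float64(2.502784581570274), np.float64(-0.6388080720195184)] 0.011
pre [0.4224 0.0629 0.03  ] [ 194.5  590.3 -211.4]
home ~ [0.4925 0.0465 0.03  ] [ 264.6  573.8 -211.4]
spool [ 0.49021997 -0.26973641  0.056     ]
mug [ 0.58211165 -0.16626564  0.09      ]
```

>>> {"name": "step_arm", "arguments": {"xyz": [[14,44,0],[28,88,0],[42,132,0],[56,176,0],[70,220,0],[84,264,0],[98,308,0],[112,352,0],[126,396,0],[140,440,0]], "spin": [-0.06,-0.12,-0.18,-0.24,-0.3,-0.36,-0.42,-0.48,-0.56,-0.639], "fingers": [100,60,0,0,0,0,0,0,0,0]}}

```text
time_s: 1.1
eef_pos: [0.368, -0.086, 0.2422]
eef_rot: [0.438, 0.555, 0.438, -0.555]
wrist_force: [0.9, 0.4, -0.2]
opening: -0.001
```

>>> {"name": "step_arm", "arguments": {"xyz": [[14,44,0],[28,88,-10],[42,125,-30],[54,150,-60],[54,150,-105],[54,150,-150],[54,150,-190],[54,150,-211],[54,150,-211],[54,150,-211]], "spin": [0,0,0,0,0,0,0,0,0,0], "fingers": [0,0,0,0,0,0,0,0,0,0]}}

```text
time_s: 2.1
eef_pos: [0.422, 0.0621, 0.0314]
eef_rot: [-0.439, -0.554, -0.439, 0.555]
wrist_force: [0.3, 0.0, 0.9]
opening: 0.003
```

```bash
python3 - <<'E'
from h import *
im=snap('top','t1.png');a=im[130:320,215:425,::-1];cv2.imwrite('pics/t1z.png',cv2.resize(a,None,fx=3.1,fy=3.1,interpolation=2))
im=snap('scene','s1.png');a=im[120:310,200:440,::-1];cv2.imwrite('pics/s1z.png',cv2.resize(a,None,fx=3.1,fy=3.1,interpolation=2))
o=ctrl.get_obs();print(o['time_s'],o['eef_pos'],o['wrist_force'],o['q'],o['opening'])
E
```

```text
2.2 [0.42343623 0.06195556 0.03274297] [-0.35802027 -0.33746872 -0.52337656] [-1.33599859e-01  1.83976144e-01  2.10691215e+00  2.74855049e-05
  8.47922988e-01  1.66839172e+00] 0.00044322704650457
```

View pics/t1z.png

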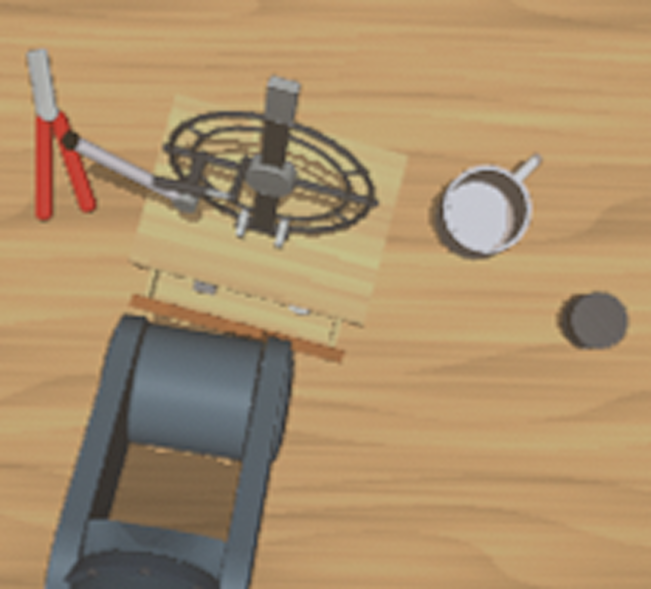

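View pics/s1z.png

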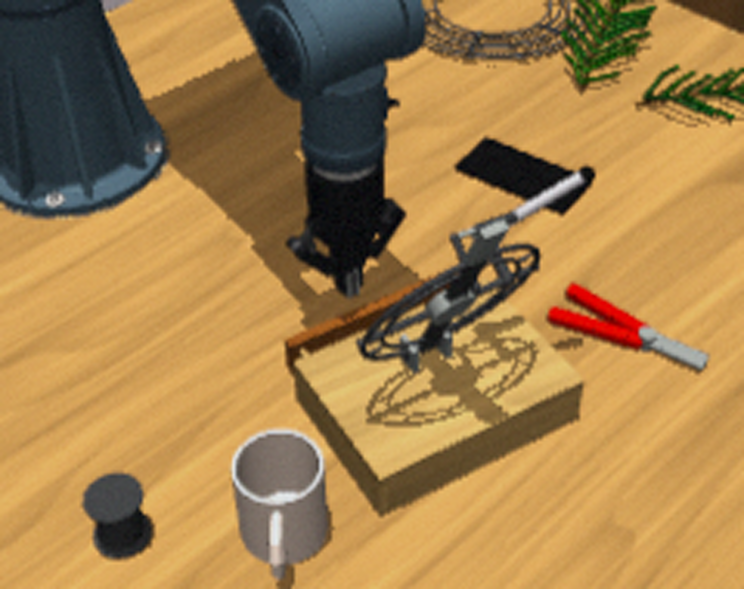

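The shut fingers stand in front of the drawer face, clear of the ring. I'll push along stand +x.

>>> {"name": "step_arm", "arguments": {"xyz": [[10,-2,0],[19,-5,0],[29,-7,0],[34,-8,0],[39,-9,0],[44,-10,0],[49,-12,0],[54,-13,0],[58,-14,0],[58,-14,0]], "spin": [0,0,0,0,0,0,0,0,0,0], "fingers": [0,0,0,0,0,0,0,0,0,0]}}

```text
time_s: 3.2
eef_pos: [0.4808, 0.0479, 0.0314]
eef_rot: [0.439, 0.555, 0.439, -0.554]
wrist_force: [0.3, 0.5, 0.3]
opening: -0.001
```

>>> {"name": "step_arm", "arguments": {"xyz": [[2,0,0],[4,-1,0],[6,-1,0],[8,-2,0],[10,-2,0],[10,-2,0]], "spin": [0,0,0,0,0,0], "fingers": [0,0,0,0,0,0]}}

```text
time_s: 3.8
eef_pos: [0.4899, 0.0461, 0.0311]
eef_rot: [-0.439, -0.554, -0.439, 0.554]
wrist_force: [-2.4, 0.1, -0.2]
opening: -0.0
```

```bash
cat > look.py <<'E'
import sys
from h import *
n=sys.argv[1]
im=snap('top','t%s.png'%n);a=im[130:320,215:425,::-1];cv2.imwrite('pics/t%sz.png'%n,cv2.resize(a,None,fx=3.1,fy=3.1,interpolation=2))
im=snap('scene','s%s.png'%n);a=im[120:310,200:440,::-1];cv2.imwrite('pics/s%sz.png'%n,cv2.resize(a,None,fx=3.1,fy=3.1,interpolation=2))
o=ctrl.get_obs();print(o['time_s'],o['eef_pos'],'stand',R.T@(o['eef_pos'][:2]-c),o['wrist_force'],o['opening'])
E
python3 look.py 2
```

```text
3.9 [0.49013466 0.04613562 0.03125915] stand [-0.09523913 -0.00086467] [-1.0966605  -0.46585329 -1.07104743] -0.0006338151946749924
```

View pics/t2z.png

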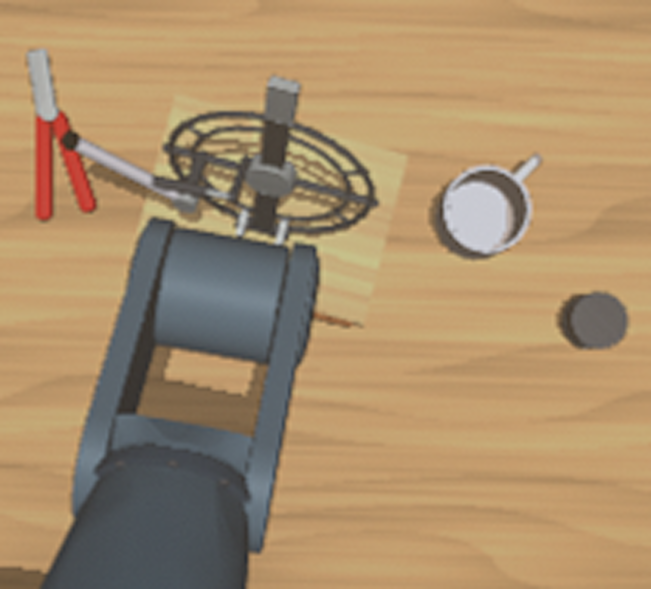

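View pics/s2z.png

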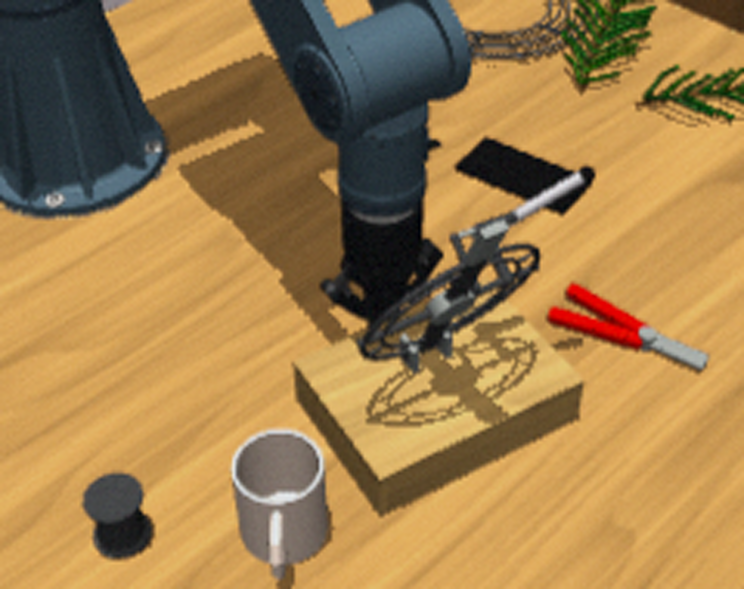

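The drawer is nearly flush, with only a brown sliver left at (335,320), and the click force hasn't appeared yet. I'll push further in small steps.

>>> {"name": "step_arm", "arguments": {"xyz": [[1,0,0],[2,0,0],[3,-1,0],[3,-1,0]], "spin": [0,0,0,0], "fingers": [0,0,0,0]}}

```text
time_s: 4.3
eef_pos: [0.4938, 0.045, 0.0315]
eef_rot: [0.439, 0.555, 0.439, -0.554]
wrist_force: [-0.9, -0.2, 0.5]
opening: -0.002
```

>>> {"name": "step_arm", "arguments": {"xyz": [[1,0,0],[2,0,0],[3,-1,0],[3,-1,0]], "spin": [0,0,0,0], "fingers": [0,0,0,0]}}

```text
time_s: 4.7
eef_pos: [0.4942, 0.045, 0.0308]
eef_rot: [-0.438, -0.553, -0.44, 0.555]
wrist_force: [-7.6, 2.9, 5.3]
opening: -0.0
```

>>> {"name": "step_arm", "arguments": {"xyz": [[1,0,0],[2,0,0],[2,0,0],[2,0,0]], "spin": [0,0,0,0], "fingers": [0,0,0,0]}}

```text
time_s: 5.1
eef_pos: [0.4941, 0.0451, 0.0304]
eef_rot: [-0.437, -0.552, -0.441, 0.556]
wrist_force: [-14.9, 2.6, 10.4]
opening: 0.003
```

It's against a hard stop: 15 N with no motion, well above the 6 N click, with the face at stand x ≈ -80. I'll back off, rise and check.

>>> {"name": "step_arm", "arguments": {"xyz": [[-15,3,0],[-50,12,0],[-70,15,25],[-70,15,70],[-70,15,120],[-70,15,170],[-70,15,220],[-70,30,270],[-70,50,310],[-70,50,310]], "spin": [0,0,0,0,0,0,0,0,0,0], "fingers": [0,0,0,0,0,0,0,0,0,0]}}

```text
time_s: 6.1
eef_pos: [0.4311, 0.0956, 0.3486]
eef_rot: [0.442, 0.558, 0.437, -0.55]
wrist_force: [0.4, -0.5, 0.1]
opening: -0.003
```

```bash
python3 look.py 3; python3 - <<'E'
from h import *
p=ctrl.get_obs()['eef_pos']
for q in(0,.2,.4,.6,.8,1.,1.2): print(q,leg(q,.4).round(4))
E
```

```text
6.2 [0.42872437 0.09444864 0.34243181] stand [-0.16607956  0.03210511] [-0.29391074 -0.02198653 -0.65996258] -0.0002107686540364692
0 [0.6098 0.169  0.2166]
0.2 [0.6044 0.1767 0.2001]
0.4 [0.5979 0.1808 0.1828]
0.6 [0.5904 0.1813 0.1653]
0.8 [0.5824 0.1782 0.1485]
1.0 [0.574  0.1714 0.1329]
1.2 [0.5657 0.1614 0.1191]
```

View pics/t3z.png

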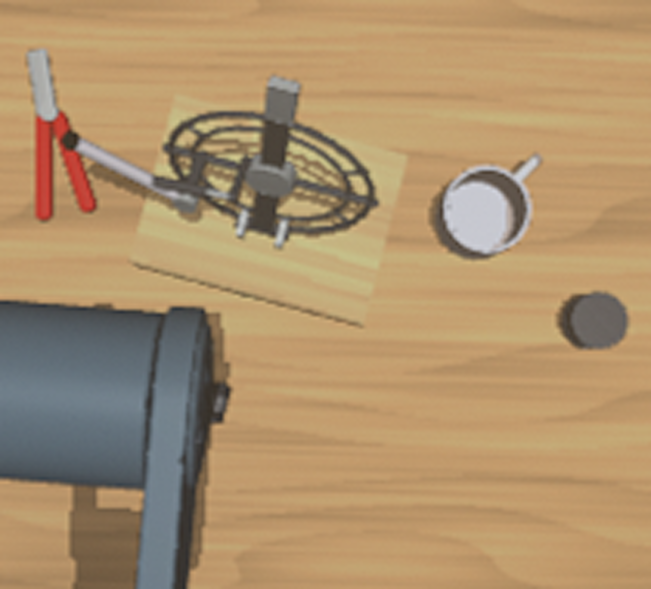

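View pics/s3z.png

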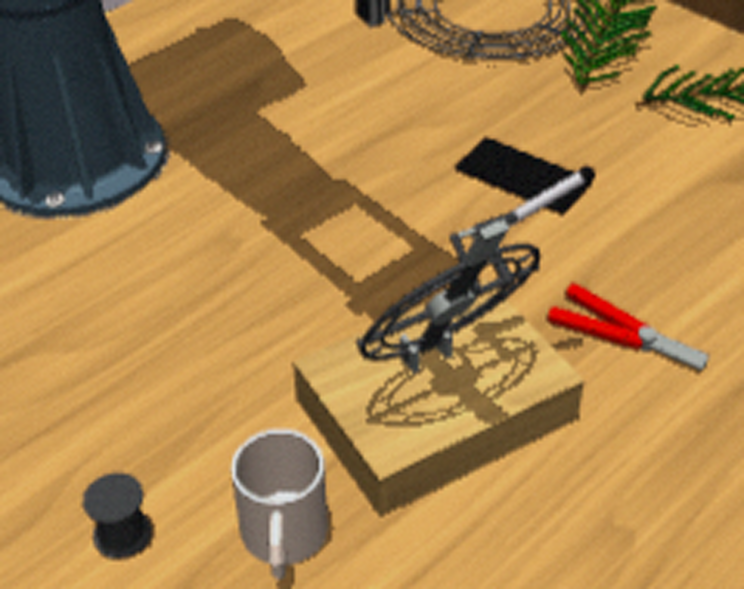

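The drawer is flush: the front edge is clean from (133,263) to (362,325), with no brown showing. Next I move above the leg end.

>>> {"name": "step_arm", "arguments": {"xyz": [[40,20,0],[80,40,0],[120,60,0],[150,75,0],[179,77,-20],[179,77,-50],[179,77,-75],[179,77,-80],[179,77,-80]], "spin": [0,0,0,0,0,0,0,0,0], "fingers": [0,0,0,0,0,0,0,0,0]}}

```text
time_s: 7.1
eef_pos: [0.606, 0.1706, 0.2589]
eef_rot: [-0.438, -0.553, -0.44, 0.556]
wrist_force: [0.2, 0.1, -0.0]
opening: -0.004
```

```bash
python3 look.py 4
```

```text
7.2 [0.60749875 0.17091001 0.26224927] stand [-0.0095597  0.1474661] [-0.08195842 -0.4661634   0.12732315] 0.0016754866124503401
```

View pics/s4z.png

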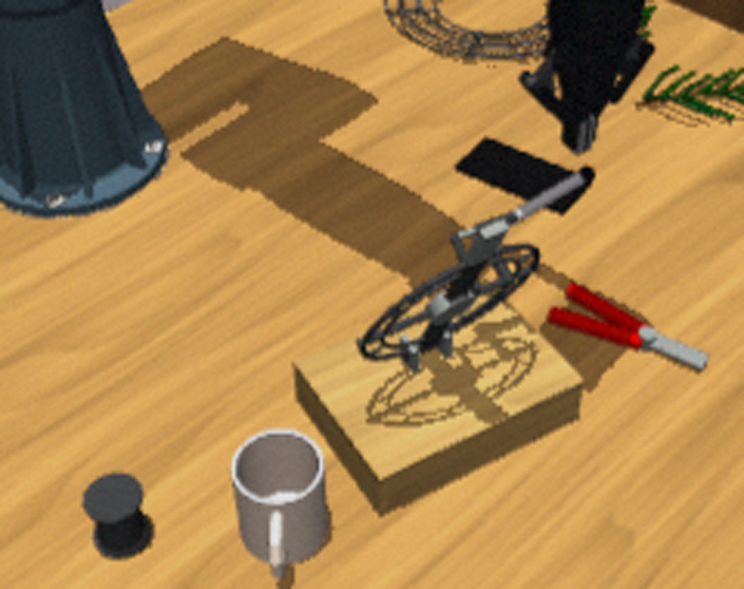

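View pics/t4.png

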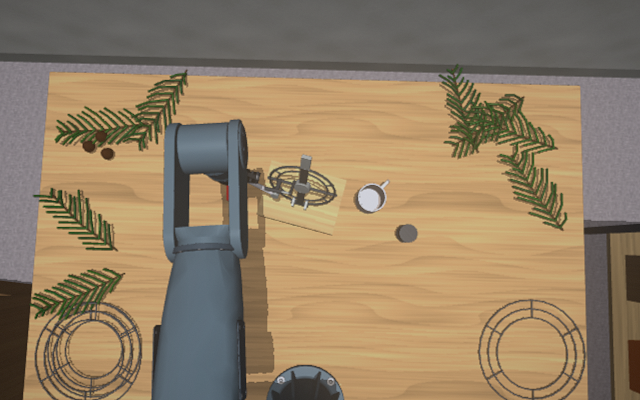

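The fingertips at about (583,150) sit right above the leg's outer end. I'll press down along the leg's leaning arc.

>>> {"name": "step_arm", "arguments": {"xyz": [[0,0,-15],[0,1,-27],[-2,2,-36],[-3,3,-45],[-7,4,-54],[-10,5,-63],[-10,5,-63]], "spin": [0,0,0,0,0,0,0], "fingers": [0,0,0,0,0,0,0]}}

```text
time_s: 7.9
eef_pos: [0.5957, 0.1763, 0.1964]
eef_rot: [-0.439, -0.553, -0.44, 0.555]
wrist_force: [-0.8, 1.3, 0.9]
opening: 0.001
```

```bash
python3 look.py 5
```

```text
8.0 [0.59655008 0.17607991 0.19789875] stand [-0.02140121  0.14999196] [-0.69215171  0.07347218  2.30831429] -0.0003756431097825789
```

View pics/s5z.png

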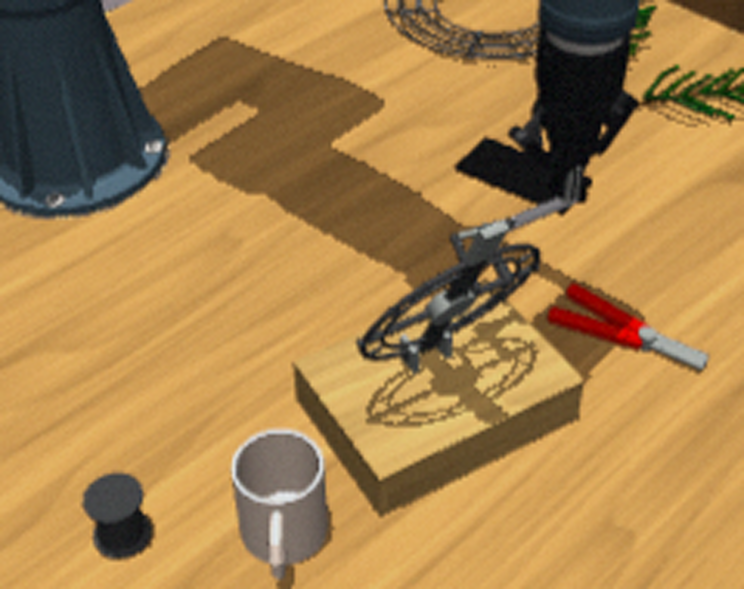

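The leg has turned down to about level, with its foot at about (575,195) under the fingertips and a 2.3 N reaction, as expected. I'll continue past centre.

>>> {"name": "step_arm", "arguments": {"xyz": [[-4,0,-9],[-7,0,-18],[-11,-1,-27],[-15,-2,-35],[-19,-5,-43],[-23,-8,-51],[-28,-12,-58],[-32,-17,-66],[-32,-17,-66]], "spin": [0,0,0,0,0,0,0,0,0], "fingers": [0,0,0,0,0,0,0,0,0]}}

```text
time_s: 8.9
eef_pos: [0.5636, 0.1583, 0.1307]
eef_rot: [-0.438, -0.554, -0.439, 0.555]
wrist_force: [0.8, -0.4, -0.2]
opening: -0.002
```

```bash
python3 look.py 6
```

```text
9.0 [0.56509233 0.15891863 0.13225598] stand [-0.04809428  0.12608423] [ 0.16671721  0.28561597 -0.66980384] 0.0012172590920973734
```

View pics/s6z.png

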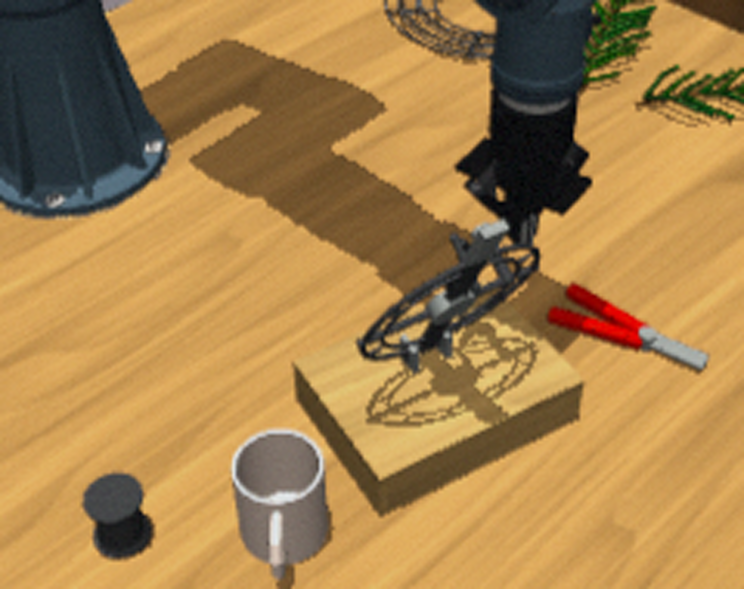

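The leg is no longer in view at its old place and the fingertip force is zero, so it appears to have snapped down. I'll retreat upwards and look again.

>>> {"name": "step_arm", "arguments": {"xyz": [[-10,10,30],[-10,20,75],[-10,20,120],[-10,20,165],[-10,20,210],[-10,20,220],[-10,20,220]], "spin": [0,0,0,0,0,0,0], "fingers": [0,0,0,0,50,70,70]}}

```text
time_s: 9.7
eef_pos: [0.5564, 0.1794, 0.3557]
eef_rot: [0.44, 0.556, 0.438, -0.552]
wrist_force: [0.6, -0.8, -0.4]
opening: 0.507
```

```bash
python3 look.py 7; python3 - <<'E'
from h import *
a=cv2.imread('pics/t7.png')[130:260,215:425]; cv2.imwrite('pics/t7y.png',cv2.resize(a,None,fx=3.8,fy=3.8,interpolation=cv2.INTER_CUBIC))
p=ctrl.get_obs()['eef_pos']
for r in(.205,.21,.213):
  for t in(.4,.3,.2,.1,0,-.02):
    w=W(F((0,0,r),t)); print(r,t,w.round(4),((w-[0,0,.008]-p)*1000).round(1))
E
```

```text
9.8 [0.55471661 0.17914613 0.35119662] stand [-0.06282551  0.14339892] [-0.45918061 -0.00535309 -0.06721447] 0.6826255524687311
0.205 0.4 [0.6413 0.0115 0.2588] [  86.6 -167.7 -100.4]
0.205 0.3 [0.6225 0.0159 0.2658] [  67.8 -163.3  -93.4]
0.205 0.2 [0.6032 0.0204 0.2709] [  48.5 -158.7  -88.3]
0.205 0.1 [0.5835 0.0251 0.274 ] [  28.8 -154.1  -85.2]
0.205 0 [0.5636 0.0298 0.275 ] [   8.9 -149.4  -84.2]
0.205 -0.02 [0.5596 0.0307 0.275 ] [   4.9 -148.5  -84.2]
0.21 0.4 [0.6432 0.011  0.2634] [  88.5 -168.1  -95.8]
0.21 0.3 [0.624  0.0155 0.2706] [  69.3 -163.6  -88.6]
0.21 0.2 [0.6042 0.0202 0.2758] [  49.5 -158.9  -83.4]
0.21 0.1 [0.584 0.025 0.279] [  29.3 -154.2  -80.2]
0.21 0 [0.5636 0.0298 0.28  ] [   8.9 -149.4  -79.2]
0.21 -0.02 [0.5595 0.0307 0.28  ] [   4.8 -148.4  -79.2]
0.213 0.4 [0.6443 0.0108 0.2662] [  89.6 -168.4  -93. ]
0.213 0.3 [0.6248 0.0153 0.2735] [  70.1 -163.8  -85.7]
0.213 0.2 [0.6048 0.0201 0.2788] [  50.  -159.1  -80.4]
0.213 0.1 [0.5843 0.0249 0.2819] [  29.6 -154.3  -77.3]
0.213 0 [0.5636 0.0298 0.283 ] [   8.9 -149.4  -76.2]
0.213 -0.02 [0.5594 0.0307 0.283 ] [   4.7 -148.4  -76.2]
```

View pics/s7z.png

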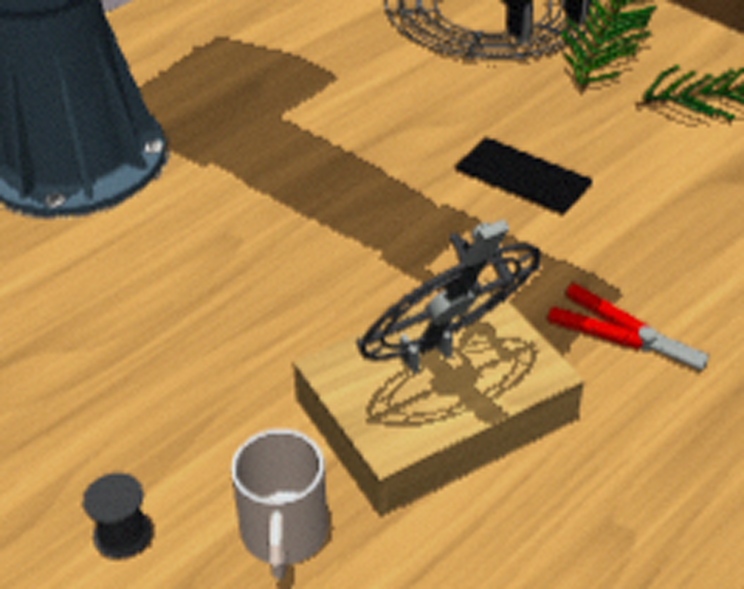

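View pics/t7y.png

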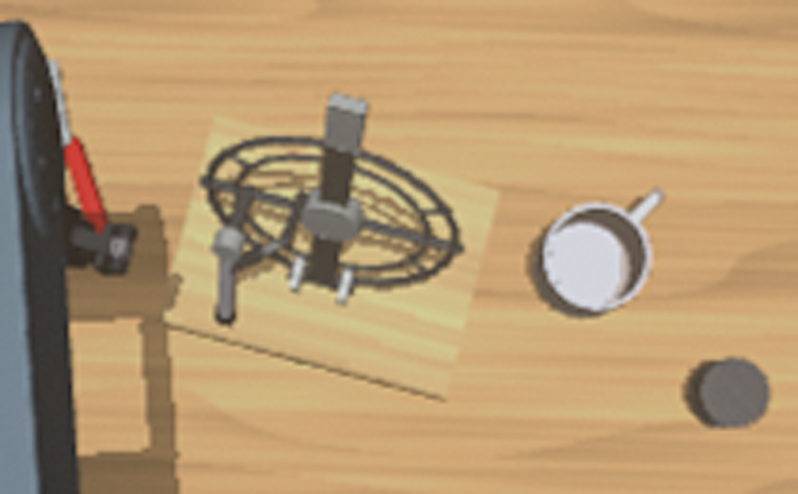

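The leg now points down along the post, with its foot at (225,320) in the zoomed top view, and the drawer edge is still flush. The stub top at (348,102) agrees with the model to about 1 mm. Next I approach the stub from above.

>>> {"name": "step_arm", "arguments": {"xyz": [[20,-40,0],[42,-80,0],[65,-120,0],[85,-155,0],[89,-168,0],[89,-168,0],[89,-168,-30],[89,-168,-60],[89,-168,-60]], "spin": [0,0,0,0,0,0,0,0,0], "fingers": [70,70,70,70,70,70,70,70,70]}}

```text
time_s: 10.7
eef_pos: [0.6406, 0.0134, 0.2863]
eef_rot: [-0.436, -0.552, -0.442, 0.556]
wrist_force: [-1.5, -0.2, -0.6]
opening: 0.701
```

```bash
python3 look.py 8
```

```text
10.8 [0.64321107 0.0126846  0.29187812] stand [0.0614299  0.00161985] [-0.13708936 -0.78811245  0.10798747] 0.7047173109849433
```

View pics/s8z.png

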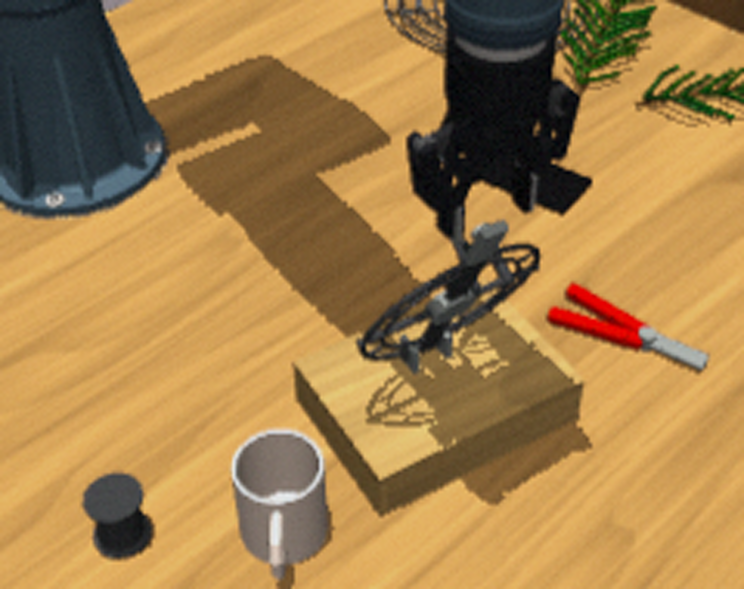

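The stub at about (488,237) lies centrally between the open fingers. I'll descend 36 mm and close.

>>> {"name": "step_arm", "arguments": {"xyz": [[0,-1,-15],[0,-1,-30],[0,-1,-36],[0,-1,-36],[0,-1,-36],[0,-1,-36],[0,-1,-36],[0,-1,-36],[0,-1,-36],[0,-1,-36]], "spin": [0,0,0,0,0,0,0,0,0,0], "fingers": [70,70,70,70,50,35,20,5,5,5]}}

```text
time_s: 11.8
eef_pos: [0.6447, 0.011, 0.2573]
eef_rot: [0.439, 0.555, 0.439, -0.553]
wrist_force: [1.7, 5.6, 3.0]
opening: 0.271
```

```bash
python3 look.py 9
```

```text
11.9 [0.64473508 0.01095405 0.25733626] stand [0.06330964 0.00028419] [2.26361496 5.42491743 3.30674265] 0.2705291912396151
```

View pics/s9z.png

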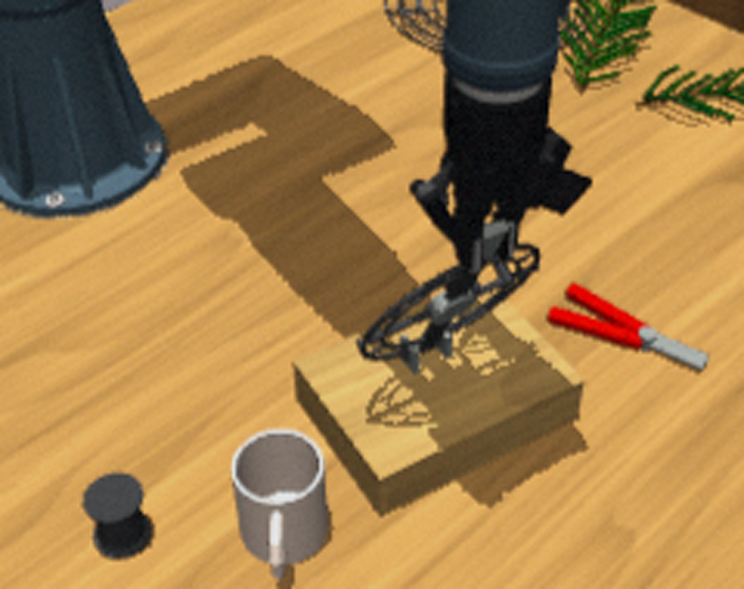

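The stub is gripped: the opening of 0.27 is about 23 mm, and the grasp geometry gives r = 212 mm and tilt ≈ 0.40. I'll swing up along the arc.

>>> {"name": "step_arm", "arguments": {"xyz": [[-5,1,2],[-10,2,4],[-15,4,5.5],[-20,5,7],[-25,6,8.7],[-30,7,10],[-35,8,11.3],[-40,9,12.5],[-40,9,12.5]], "spin": [0,0,0,0,0,0,0,0,0], "fingers": [5,5,5,5,5,5,5,5,5]}}

```text
time_s: 12.8
eef_pos: [0.6053, 0.0204, 0.2696]
eef_rot: [0.44, 0.556, 0.439, -0.552]
wrist_force: [6.4, 7.8, -1.0]
opening: 0.27
```

```bash
python3 look.py 10
```

```text
12.9 [0.60553479 0.02033075 0.26958709] stand [0.02300378 0.00043688] [ 6.39856224  6.5427559  -0.55990006] 0.26715966511248274
```

View pics/s10z.png

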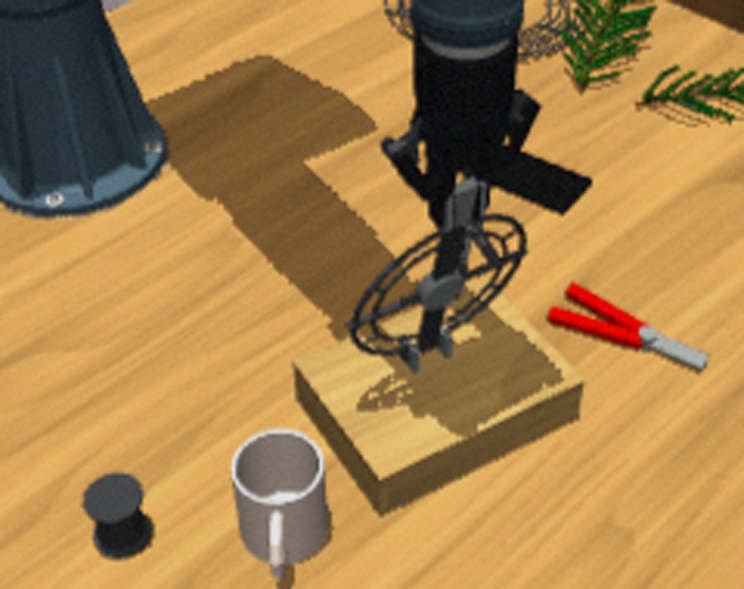

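The frame has risen about halfway and the stub is still in the fingers. I'll continue to upright.

>>> {"name": "step_arm", "arguments": {"xyz": [[-5,2,1],[-10,3,2],[-15,5,2.7],[-20,6,3.2],[-25,7,3.7],[-30,8,4],[-34,9,4.2],[-38,10,4.3],[-38,10,4.3],[-38,10,4.3]], "spin": [0,0,0,0,0,0,0,0,0,0], "fingers": [5,5,5,5,5,5,5,5,5,5]}}

```text
time_s: 13.9
eef_pos: [0.5673, 0.0295, 0.2739]
eef_rot: [0.44, 0.556, 0.438, -0.553]
wrist_force: [5.4, 4.4, 0.0]
opening: 0.27
```

```bash
python3 look.py 11; python3 - <<'E'
from h import *
for t in(-.04,0,.04): 
  print(t,[(n,np.round(proj('scene',W(F(p,t))),1)) for n,p in(('top',(0,0,.235)),('base',(0,0,0)),('hub',(0,0,.095)),('ringL',(0,.09,.095)),('ringR',(0,-.09,.095)))])
  print('  top',[np.round(proj('top',W(F(p,t))),1) for p in((0,0,.235),(0,.09,.095),(0,-.09,.095))])
E
```

```text
14.0 [0.56735868 0.0295078  0.27385753] stand [-0.01625938  0.0006297 ] [ 5.97890798  3.66576014 -1.12508554] 0.2689867206465681
-0.04 [('top', array([336.1, 164.8])), ('base', array([336.6, 231.2])), ('hub', array([336.4, 206.6])), ('ringL', array([363.3, 195.2])), ('ringR', array([307.9, 218.8]))]
  top [array([294.8, 197.7]), array([264.1, 192.5]), array([331.7, 210.3])]
0 [('top', array([338.2, 166.7])), ('base', array([336.6, 231.2])), ('hub', array([337.2, 207.4])), ('ringL', array([364.1, 195.9])), ('ringR', array([308.6, 219.6]))]
  top [array([295.8, 193.7]), array([264.5, 191.1]), array([332. , 208.9])]
0.04 [('top', array([340.2, 168.7])), ('base', array([336.6, 231.2])), ('hub', array([337.9, 208.2])), ('ringL', array([364.9, 196.7])), ('ringR', array([309.3, 220.5]))]
  top [array([296.9, 189.7]), array([264.9, 189.7]), array([332.4, 207.5])]
```

View pics/s11z.png

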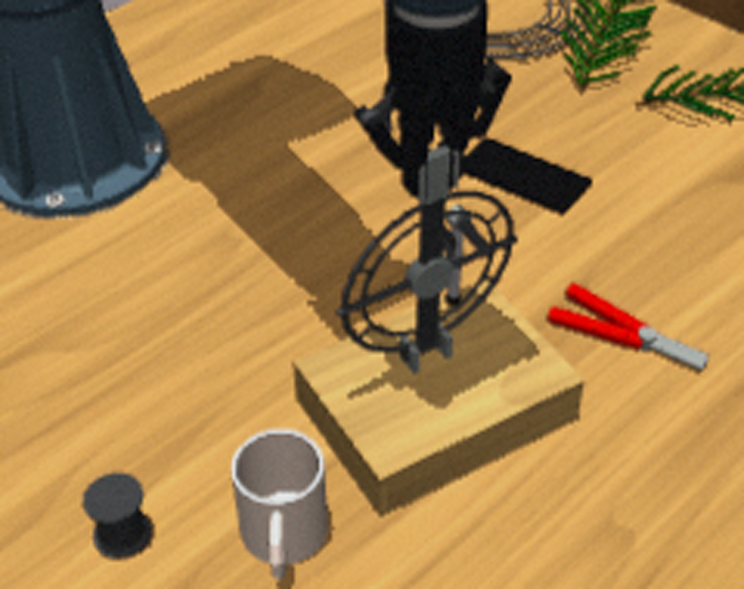

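View pics/t11z.png

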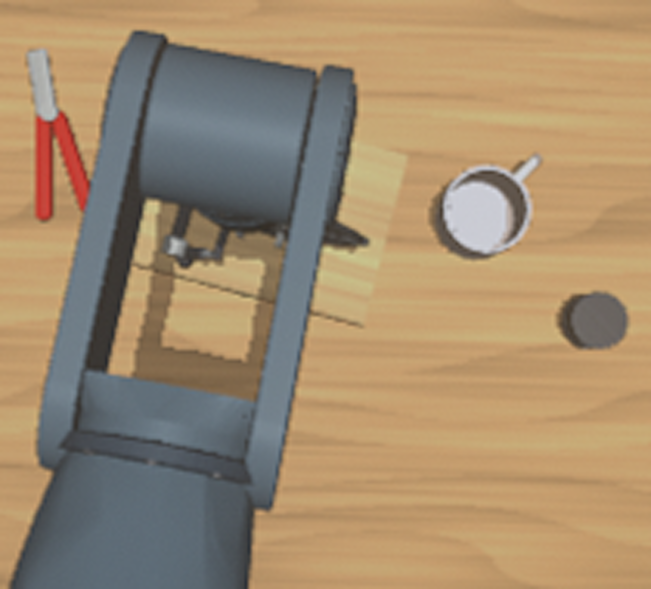

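The frame is almost upright. Going by displacement from the known 0.4 stop, the tilt is about 0.015, so I need about 3 mm more.

>>> {"name": "step_arm", "arguments": {"xyz": [[-1.5,0.5,0],[-3,1,0],[-3,1,0],[-3,1,0],[-3,1,0]], "spin": [0,0,0,0,0], "fingers": [5,5,5,5,5]}}

```text
time_s: 14.5
eef_pos: [0.5643, 0.0302, 0.2739]
eef_rot: [0.44, 0.555, 0.438, -0.553]
wrist_force: [3.8, 3.3, -0.1]
opening: 0.271
```

```bash
python3 look.py 12; python3 - <<'E'
from h import *
a=cv2.imread('pics/s12.png')[150:250,280:400]; cv2.imwrite('pics/s12y.png',cv2.resize(a,None,fx=6,fy=6,interpolation=cv2.INTER_CUBIC))
a=cv2.imread('pics/t12.png')[180:225,250:345]; cv2.imwrite('pics/t12y.png',cv2.resize(a,None,fx=8,fy=8,interpolation=cv2.INTER_CUBIC))
E
```

```text
14.6 [0.56429725 0.0302538  0.27389846] stand [-0.0194103   0.00065497] [4.91043665 3.84568144 0.59257566] 0.27074587266470074
```

View pics/s12y.png

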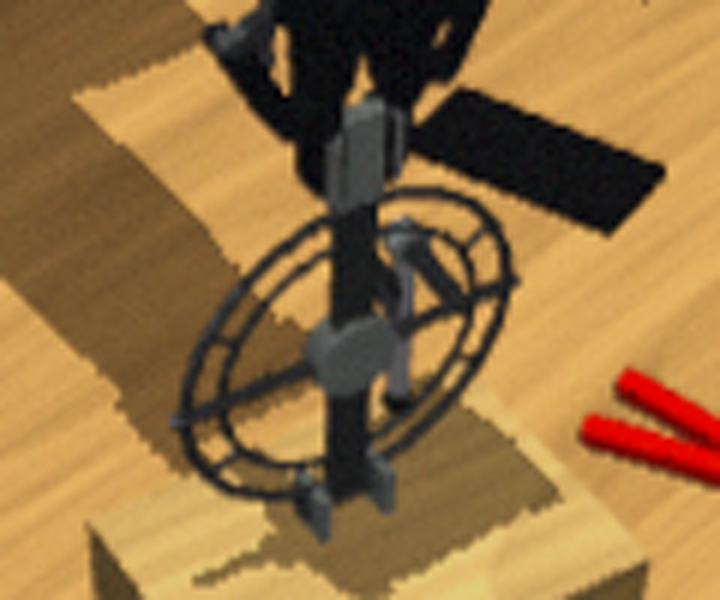

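View pics/t12y.png

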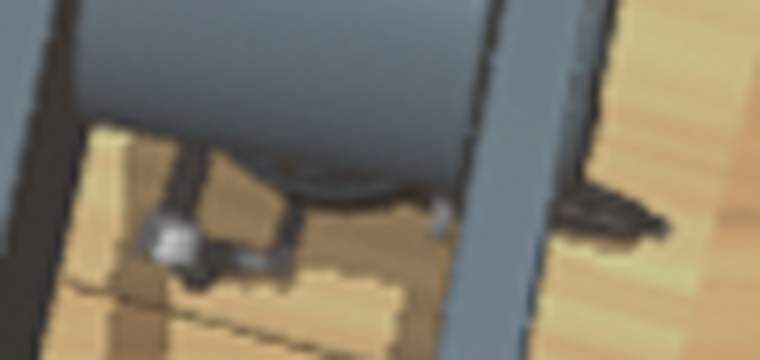

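The leg is down with its foot just above the box at (397,402), and the frame stands on the drawn upright within about a pixel. The stub is between the pads. The displacement so far is 82.7 mm, against 82.5–84 mm expected. I'll trim 1 mm and settle.

>>> {"name": "step_arm", "arguments": {"xyz": [[-1,0.5,0],[-1,0.5,0],[-1,0.5,0],[-1,0.5,0],[-1,0.5,0],[-1,0.5,0],[-1,0.5,0],[-1,0.5,0]], "spin": [0,0,0,0,0,0,0,0], "fingers": [5,5,5,5,5,5,5,5]}}

```text
time_s: 15.4
eef_pos: [0.5636, 0.0304, 0.2739]
eef_rot: [0.44, 0.555, 0.438, -0.553]
wrist_force: [5.3, 2.2, -0.7]
opening: 0.273
```

```bash
python3 look.py 13; python3 - <<'E'
from h import *
a=cv2.imread('pics/s13.png')[150:250,280:400]; cv2.imwrite('pics/s13y.png',cv2.resize(a,None,fx=6,fy=6,interpolation=cv2.INTER_CUBIC))
E
```

```text
15.5 [0.56355356 0.03043338 0.27391593] stand [-0.02017535  0.00065952] [ 5.68593924  2.26934765 -1.70425756] 0.2708748174832029
```

View pics/s13y.png

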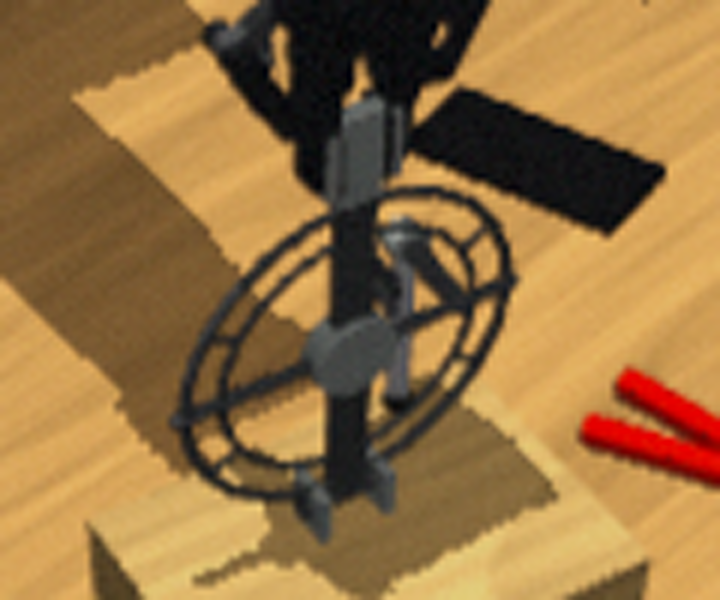

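View pics/t13.png

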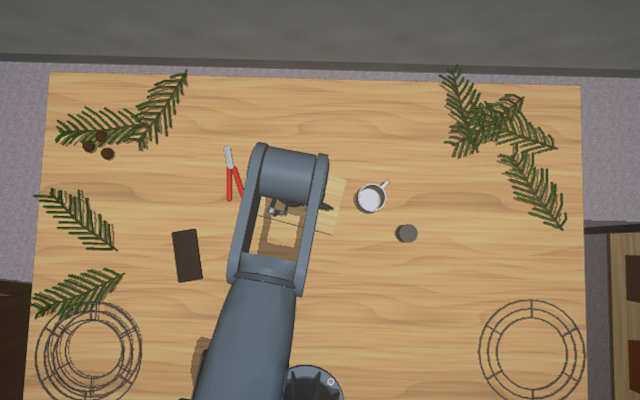

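The frame is upright, with the stub held at (365,150) in the zoomed view. The kickstand is down and the drawer edge is flush. The mug (371,198), spool (406,233), phone (187,256) and pruners (233,180) haven't moved. I'm handing in.

```bash
python3 -c "
from bench import hand_in
print(hand_in())"
```

```text
the job is handed in; nothing more can be done
None
```

The job is done in the order asked and handed in at about 15.5 s, with the arm still holding the frame upright by its stub.

- **Drawer:** I pushed it until it hit a hard stop at about 15 N, well past the 6 N click. The later pictures show its front flush with the box.
- **Kickstand:** I pressed it down along its arc until the force on the fingertips dropped to zero. The pictures show the leg pointing down along the post with its foot just above the box.
- **Frame:** I gripped the stub across its 24 mm width (the opening reads 0.27, about 23 mm) and swung it up about 83 mm from the +0.4 stop. From that travel and the TCP position, the tilt is 0 to within about 0.01 rad. The frame pulls on the gripper with about 6 N, more than the 2 N stated; about 2 N of it is sideways.
- **Other objects:** the mug, spool, phone and pruners are where they started in the pictures.

One check disagreed slightly: before a final 1 mm trim, the ring's right tip in the top view suggested a tilt of about +0.025 rad. That was less than one pixel, within reading error. The scene view and the measured travel both agree with upright.

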